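# Stamp the date on the label in the jig

### The arm

A 6-joint arm with a two-finger parallel gripper is mounted at the origin on a cart in front of the work surface, level with it; the furniture and walls round the work are solid. World frame = base frame: x ahead of the robot, y to its left, z up, the work surface at z = 0. Lengths are in m, angles in degrees, forces in N, time in s.
With the tool pointing down it reaches from about 0.4 to 0.825 m from the base axis. Payload 7 kg.
Tool frame: the origin (TCP) lies midway between the tips of the shut fingers; the grasp point (between the pads) lies 19 mm behind it; z points along the fingers, y is the line along which they close (so a half turn about z gives the same grasp; the last joint's range is limited). The gripper opens to 88 mm and grips with 3 to 60 N. Pads are 19 mm wide; open, the fingers measure 130 mm over their backs; the gripper's body (78 mm by 193 mm) begins 47 mm behind the grasp point.
Start: joints at [87.611, 20.546, 0.682, 0, -70.136, -16.507], TCP at [0.219, 0.639, 0.2] pointing down, gripper open.
Joint ranges: [-176.03, 176.03], [-82.01, 121.73], [-58.28, 71.71], [-173.87, 95.51], [-174.79, -0.11], [-173.66, 173.66]. Speed limits (degrees/s): [136.94, 136.94, 172.46, 180, 180, 180].

### API

Orientations are given as [roll, pitch, yaw] about the fixed x, y, z axes, in that order (R = Rz(yaw) Ry(pitch) Rx(roll)).
In Python, from plant import ctrl gives the robot as it stands. The module is installed in compiled form; this text tells all that it offers.
- The arm moves only by the tool play_rows, never from a script. Its argument "commands" is a list that holds one entry, the list of rows, each a list of 7 numbers: the turn, a rotation vector about the tool's x, y, z in rad, then the shift along the tool's x, y, z in cm, then the finger opening in cm, from 0 to 8.76. In form: [[[ax, ay, az, x, y, z, grip], ...]]. A call has 1 to 8 rows; each row is the pose to reach, as a shift and turn from the pose commanded when the call began, along the tool's axes at that moment; what a row does not reach only later rows make up. A row lasts 1/12 s, in which the tool goes at most 41.7 mm and 7.16 degrees, less where a joint would pass 70% of its speed; a pose out of reach is approached as far as the arm can. A call with a gripper value outside its range is refused whole. The fingers move at their own pace and stop on an object; the grip force is fixed at half the most. Time passes only in rows, so rows that repeat a pose let the fingers close. It gives the time, the measured TCP pose, the force, the opening and the grip force at its end, in the units of the state.
- ctrl.get_obs(): the state, without advancing time (a new reading comes with each control period).
- ctrl.snapshot(name): name is "scene" or "top" or "wrist"; returns a dict with "color" (420x560x3 uint8, red, green, blue), "camera_matrix" (3x3 intrinsics, pixels), "origin" and "rotation" of the camera in the world; the wrist camera has in their place "hand_eye" (4x4, takes a point from camera to tool coordinates, whose origin is the TCP and whose axes are the flange's). Camera axes: x right, y down, z forward; pixel columns grow to the right and rows downward; lengths in m; the calibration is good to about 2 mm. The wrist camera is an equidistant fisheye: a pixel r from the principal point sees the ray r / f radians off the axis. A picture is of the moment at which its call begins: read the wrist's pose just before it. There is no depth.
- ctrl.close_job(): hands the job in; it is judged then, once.
Trained networks look in a picture, given as the dict that the camera call returned (one of the last four; its "shot" number tells which), for a name from the list of things; names that differ only in an ending like _2 or _b are one class to them, and where a whole thing is asked for, a point or a joint stands for the part that bears it (a point fixed in the world has none). Each returns a list of dicts, best first, with "conf" (0 to 1); they miss things now and then, are a little off and sometimes report something else, mostly with a low value. They report only what shows in the picture. A call takes as long as a camera call. They do not tell look-alikes from the thing itself.
- ctrl.find_in(picture, name): "bbox" ([left, top, width, height] in pixels, round what is visible of it).
The state is a dict: "clock": time; "joint_pos": joint angles; "qvel": joint speeds; "tau": joint torques, N m; "tool_pos": TCP position; "orientation": TCP orientation; "force": force on the tool from outside, world axes, zero at the start; "moment": the same for the moment, N m; "opening": finger opening in m; "gripper_force": force on a finger pad.
Only numpy, scipy, OpenCV 4.12 (cv2) and the standard library are available. Lean on these libraries where they do the work, as an engineer would, in place of code of your own. Each camera call takes 0.05 s, during which the arm holds its last target. There are 200 camera calls.

### The job

Stamp the label that lies in the window of the wooden jig: lift the pastry brush off the jig and lay it flat on the bare table, stand the oblong stamp (not the square one) fully down in the window, then press its spring head right down to the stop and let it come up again. Leave the stamp standing in the window, do not press it anywhere else, and leave the other stamp, the jars and the timer where they are.

Things in the scene. Friction and masses are not known exactly. Their poses are not given: they have to be found in the camera images.
- jig: Stamping jig, fixed to the table: pale wooden block 100 (x) x 130 (y) x 24 mm high with one oblong window in the middle of its top, 47 (x) x 67 mm (y), 18 mm deep, mouth chamfered 2 mm, a white label at the bottom. Origin: centre of its underside, on the table. z up, y along the window's long side. Its place and yaw (within 0.6 rad of the world axes) vary.
- jig_window (a point): Centre of the window's floor (6 mm above the table), axes as the jig's; the mouth is 18 mm higher.
- stamp: The oblong stamp, loose, 0.33 kg, upright, 104 mm high: black foot 44 (x) x 64 (y) up to 34 mm, shoulder 38 x 58 up to 48 mm, two steel posts, grey spring head 30 (x) x 60 (y) from 70 to 104 mm. Pinch the head across x. The foot has 1.5 mm play all round in the window; a half turn makes no difference. Origin: centre of the underside; z up, y along the long side.
- stamp_head (a joint): Stroke of the oblong stamp's head, m: 0 = up (rest), 0.020 = down on its stop. Spring: about 4 N to start moving, 10 N at the stop; it comes up by itself.
- stamp_top (a point): Centre of the top face of the oblong stamp's head, 104 mm above the foot's underside at rest, 84 mm when at the stop.
- square_stamp: The other stamp, same build and height but with a square foot 56 x 56 mm (too wide for the window) and a square head 40 x 40 mm. Loose; leave it. Origin: centre of its underside. The two stamps may change places.
- brush: Pastry brush with a wooden handle, loose, 60 g, lying flat across the top of the jig and over the window: 205 mm long along its y, up to 34 mm wide (x), 14 mm thick. Bristles at the -y end, handle at +y; about 28 mm wide at the origin. Origin: middle of its length, on its underside; z up.
- honey_jar: Round jar, 77 mm across, 120 mm high, loose, 0.62 kg; leave it. Origin: centre of its underside.
- cereal_jar: Round jar with a dark lid, 88 mm across, 126 mm high, loose; leave it. Origin: centre of its underside.
- timer: Kitchen timer, 66 mm across, 46 mm high, loose; leave it. Origin: centre of its underside.
- kitchen_roll: Upright roll of kitchen paper, 115 mm across, 228 mm high, fixed. Origin: centre of its underside.
- seed_bowl: Glass bowl with seeds, 170 mm across, 75 mm high, fixed. Origin: centre of its underside. (Untracked: a big blue tub, 0.3 m high, at the back right, beyond x = 0.63 for y below 0.12. The table ends at y = -0.32 and at x = 0.33.)
- flour_bowl: Glass bowl with flour, 160 mm across, 70 mm high, fixed. Origin: centre of its underside.
There are look-alikes about, which are no part of the job. What is shaped like the stamp but green is not meant.

How it is judged:
By the outcome, as a careful person would: the job done as asked, in the order asked, and still so for the second after the job is handed in, with the robot touching nothing.
It also fails if it takes over 64 s, if anything falls off the work surface, if the arm or the gripper's body presses on something with over 40 N, if the wrist force passes 120 N, or if a joint passes its speed limit or range.

## Working session

There is one attempt and no reset: what is moved stays moved. The work goes in short steps, Python scripts to look and compute and a tool call to move; the robot and the scene stay as the last step left them, time stands still between calls to the robot, and variables do not carry over. Pictures are saved under pics/ and viewed, at most 10 in all, crops included, and the job is handed in when it is done.

Besides the shell and the picture viewer there is one more tool, called after "Call:" by a JSON object that holds its "method" and its "body". play_rows: Moves the arm, as the interface text tells. Its arguments: {"type":"object","properties":{"commands":{"type":"array","items":{"type":"array","items":{"type":"array","items":{"type":"number"}}}}},"required":["commands"]}

```bash
mkdir -p pics; ls; python3 - <<'E'
from plant import ctrl
import cv2,json
o=ctrl.get_obs();print({k:o[k] for k in ('clock','tool_pos','orientation','opening')})
import pickle
P={}
for n in ("scene","top"):
    p=ctrl.snapshot(n);P[n]=p
    cv2.imwrite(f"pics/{n}0.png",cv2.resize(p["color"][:,:,::-1],(800,600)))
    print(n,p["camera_matrix"].tolist(),p["origin"],p["rotation"])
    for k in ("stamp","square_stamp","brush","jig","honey_jar","cereal_jar","timer","kitchen_roll","seed_bowl","flour_bowl"):
        print(k,[(d["bbox"],round(d["conf"],2)) for d in ctrl.find_in(p,k)[:3]])
pickle.dump(P,open("p0.pkl","wb"))
E
```

```text
pics
{'clock': 0.0, 'tool_pos': array([0.21844572, 0.63812102, 0.19922873]), 'orientation': array([ 1.79906421e+02, -7.54172878e-03, -1.89023928e+01]), 'opening': 0.0876543047620523}
scene [[392.3356165366515, 0.0, 279.4443690099228], [0.0, 392.3356165366515, 212.0162949065695], [0.0, 0.0, 1.0]] [ 0.05714201 -0.56889526  0.76322308] [-128.11580947   -1.20954211  -32.36311152]
stamp [([357.6, 286.8, 26.7, 50.9], 0.92), ([313.3, 251.6, 27.1, 49.2], 0.57), ([367.0, 291.2, 17.6, 27.9], 0.24)]
square_stamp [([233.2, 168.3, 19.6, 32.1], 0.56), ([269.4, 156.1, 47.4, 35.0], 0.21)]
brush [([258.9, 225.2, 38.8, 49.0], 0.58), ([365.0, 291.8, 20.3, 29.3], 0.58)]
jig [([242.8, 232.8, 66.9, 37.2], 0.93)]
honey_jar [([200.7, 194.6, 32.2, 51.8], 0.62), ([362.9, 289.7, 25.2, 28.7], 0.59)]
cereal_jar [([256.1, 270.2, 47.1, 66.1], 0.72)]
timer [([284.2, 193.1, 19.0, 17.9], 0.58)]
kitchen_roll [([212.6, 108.3, 28.5, 73.6], 0.66)]
seed_bowl [([266.7, 151.7, 49.9, 39.2], 0.64)]
flour_bowl [([157.1, 154.1, 50.3, 35.1], 0.75)]
top [[527.829909270684, 0.0, 278.0879332724], [0.0, 527.829909270684, 218.7015330769839], [0.0, 0.0, 1.0]] [0.3969118  0.16360983 1.86943599] [-175.12714194   -0.83973217  -90.53707553]
stamp [([331.1, 216.5, 19.8, 20.6], 0.8)]
square_stamp [([193.8, 214.5, 21.6, 18.9], 0.57)]
brush [([271.8, 209.9, 38.0, 54.8], 0.94)]
jig [([272.2, 218.7, 44.4, 43.1], 0.8)]
honey_jar [([238.6, 259.7, 20.0, 24.5], 0.57)]
cereal_jar [([330.7, 255.8, 32.0, 24.3], 0.74), ([134.0, 189.9, 45.7, 42.4], 0.4)]
timer [([234.2, 181.2, 19.6, 23.4], 0.69), ([268.8, 212.0, 40.0, 52.7], 0.48), ([134.7, 190.0, 45.2, 40.4], 0.17)]
kitchen_roll [([133.3, 189.0, 44.1, 40.2], 0.72), ([271.3, 210.2, 37.3, 53.1], 0.22)]
seed_bowl [([185.2, 144.2, 52.3, 55.5], 0.82)]
flour_bowl [([132.3, 241.7, 48.8, 48.0], 0.87), ([274.1, 222.0, 39.5, 40.4], 0.62), ([237.1, 182.5, 17.2, 19.5], 0.22)]
```

```bash
python3 - <<'E'
import pickle,cv2
P=pickle.load(open("p0.pkl","rb"))
a=P["top"]["color"][120:320,120:387,::-1];cv2.imwrite("pics/topc.png",cv2.resize(a,None,fx=2.99,fy=3,interpolation=cv2.INTER_CUBIC))
a=P["scene"]["color"][140:350,140:420,::-1];cv2.imwrite("pics/scenec.png",cv2.resize(a,(800,600),interpolation=cv2.INTER_CUBIC))
E
```

```text
(no output)
```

View pics/topc.png

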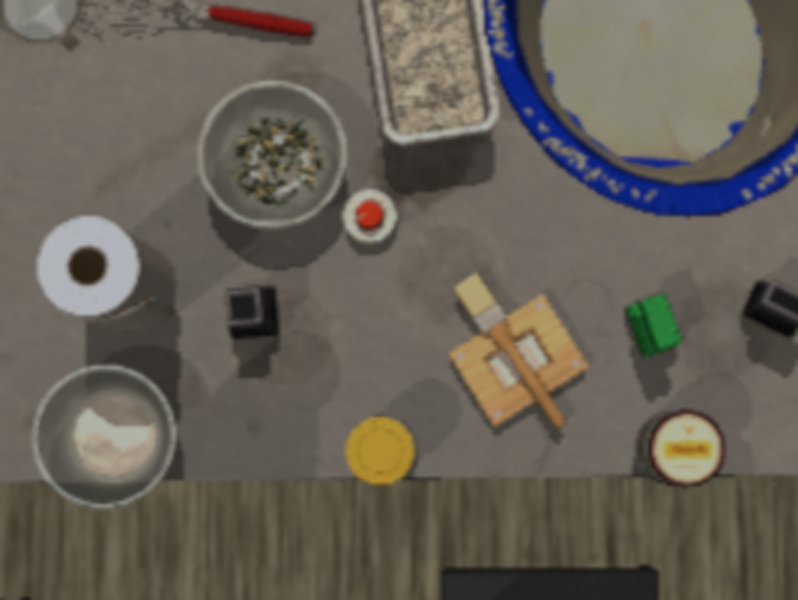

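View pics/scenec.png

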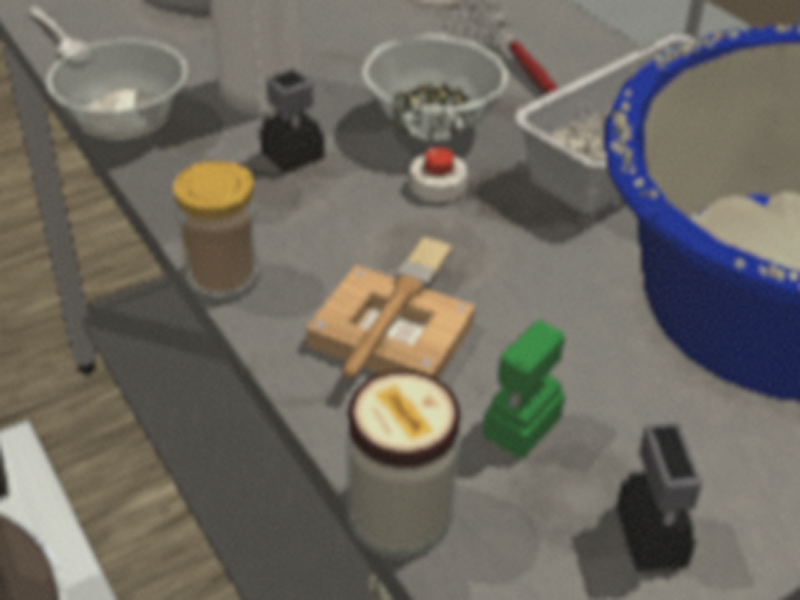

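Top crop (3x): oblong black stamp at crop (775,305) → full (379,222); green look-alike at (655,325) → (338,228); square black stamp at (252,312) → (204,223). By its elongated head, the right-hand black one is my choice. The jig is centred near (518,360) with the brush across it, handle toward the lower right.

```bash
cat > h.py <<'E'
import numpy as np,cv2,pickle
from scipy.spatial.transform import Rotation as R
def tool(o): return R.from_euler('xyz',o['orientation'],degrees=True).as_matrix(),np.array(o['tool_pos'])
def cam(p,o=None):
    if 'hand_eye' in p:
        Rt,t=tool(o);H=np.array(p['hand_eye']);return Rt@H[:3,:3],Rt@H[:3,3]+t
    return R.from_euler('xyz',p['rotation'],degrees=True).as_matrix(),np.array(p['origin'])
def ray(p,uv,o=None):
    K=p['camera_matrix'];Rc,c=cam(p,o)
    x=(np.array(uv,float)-[K[0][2],K[1][2]])/K[0][0]
    if 'hand_eye' in p:
        th=np.linalg.norm(x);d=np.array([*(x/max(th,1e-9)*np.sin(th)),np.cos(th)])
    else: d=np.array([*x,1.])
    d=Rc@d;return c,d/np.linalg.norm(d)
def atz(p,uv,z,o=None):
    c,d=ray(p,uv,o);return c+d*(z-c[2])/d[2]
def tri(rays):
    A=sum(np.eye(3)-np.outer(d,d) for c,d in rays);b=sum((np.eye(3)-np.outer(d,d))@c for c,d in rays)
    X=np.linalg.solve(A,b);return X,[np.linalg.norm((np.eye(3)-np.outer(d,d))@(X-c)) for c,d in rays]
def proj(p,X,o=None):
    K=p['camera_matrix'];Rc,c=cam(p,o);q=Rc.T@(np.array(X)-c)
    if 'hand_eye' in p:
        r=np.hypot(q[0],q[1]);s=np.arctan2(r,q[2])/max(r,1e-9);return np.array([K[0][2]+K[0][0]*q[0]*s,K[1][2]+K[0][0]*q[1]*s])
    return np.array([K[0][2]+K[0][0]*q[0]/q[2],K[1][2]+K[0][0]*q[1]/q[2]])
def move(o,pos,yaw=None):
    "tool shift cm and z turn from pose o; yaw in deg world"
    Rt,t=tool(o);s=Rt.T@(np.array(pos)-t)*100
    rv=np.zeros(3)
    if yaw is not None: rv=R.from_matrix(Rt.T@R.from_euler('xyz',[180,0,yaw],degrees=True).as_matrix()).as_rotvec()
    return rv.round(3),s.round(2)
E
python3 - <<'E'
from h import *
P=pickle.load(open("p0.pkl","rb"));T=P['top'];S=P['scene']
c=lambda x,y:(x/2.99+120,y/3+120)
s=lambda x,y:(x*.35+140,y*.35+140)
for n,uv,z in [('jigL',c(450,355),.024),('jigT',c(543,295),.024),('jigR',c(587,367),.024),('jigB',c(497,427),.024),('brush bristle',c(467,283),.036),('brush end',c(560,425),.036),
 ('honey',c(380,450),.12),('cereal',c(686,448),.126),('timer',c(370,213),.046),('green',c(648,325),.104),('square',c(248,308),.104),('oblong',c(775,303),.104),('seed',c(273,152),.07),('tubedge',c(600,185),.3)]:
    print(n,atz(T,uv,z).round(3))
for n,a,b in [('brush end',c(560,425),s(350,372)),('bristle',c(467,283),s(436,245)),('jigL',c(450,355),s(358,268)),('jigR',c(587,367),s(435,375)),('stampTop',c(775,303),s(670,458))]:
    print('tri',n,[x.round(3) if hasattr(x,'round') else x for x in tri([ray(T,a),ray(S,b)])])
from plant import ctrl
o=ctrl.get_obs();print(move(o,[.47,.13,.30],0),move(o,[.47,.13,.30]));
p=ctrl.snapshot('wrist');print(p['camera_matrix'],p['hand_eye'])
E
```

```text
jigL [0.485 0.162 0.024]
jigT [0.555 0.052 0.024]
jigR [0.47  0.002 0.024]
jigB [0.401 0.108 0.024]
brush bristle [0.568 0.142 0.036]
brush end [0.403 0.035 0.036]
honey [0.377 0.24  0.12 ]
cereal [ 0.376 -0.097  0.126]
timer [0.65  0.254 0.046]
green [ 0.513 -0.06   0.104]
square [0.536 0.388 0.104]
oblong [ 0.537 -0.204  0.104]
seed [0.718 0.364 0.07 ]
tubedge [0.641 0.01  0.3  ]
tri brush end [array([0.404, 0.034, 0.028]), [np.float64(0.001804559901741912), np.float64(0.0018045599017419073)]]
tri bristle [array([0.57 , 0.141, 0.027]), [np.float64(0.000870787575965253), np.float64(0.0008707875759653424)]]
tri jigL [array([0.488, 0.161, 0.018]), [np.float64(0.0023127467210542632), np.float64(0.0023127467210541995)]]
tri jigR [array([0.472, 0.   , 0.018]), [np.float64(0.0026472599312824673), np.float64(0.0026472599312824963)]]
tri stampTop [array([ 0.542, -0.212,  0.08 ]), [np.float64(0.005064051066333968), np.float64(0.005064051066333773)]]
(array([ 0.  , -0.  , -0.33]), array([40.25, 39.98, -9.98])) (array([0., 0., 0.]), array([40.25, 39.98, -9.98]))
[[325.1922621    0.         277.65338981]
 [  0.         325.1922621  208.42174446]
 [  0.           0.           1.        ]] [[ 8.90899615e-04 -9.60263990e-01 -2.79091875e-01  7.68929088e-02]
 [ 9.99999528e-01  9.63636961e-04 -1.23424152e-04 -4.67870338e-04]
 [ 3.87463015e-04 -2.79091634e-01  9.60264396e-01 -1.85678368e-01]
 [ 0.00000000e+00  0.00000000e+00  0.00000000e+00  1.00000000e+00]]
```

```bash
python3 - <<'E'
from h import *
from plant import ctrl
o=ctrl.get_obs();print(move(o,[.485,.087,.22],33))
E
```

```text
(array([ 0.   , -0.   , -0.906]), array([43.06, 43.56, -1.98]))
```

Call:
{"method": "play_rows", "body": {"commands": [[[0,0,-0.906,43,43.5,-2,8.76],[0,0,-0.906,43,43.5,-2,8.76],[0,0,-0.906,43,43.5,-2,8.76],[0,0,-0.906,43,43.5,-2,8.76],[0,0,-0.906,43,43.5,-2,8.76],[0,0,-0.906,43,43.5,-2,8.76],[0,0,-0.906,43,43.5,-2,8.76],[0,0,-0.906,43,43.5,-2,8.76]]]}}

```text
clock: 1.82
tool_pos: [0.3637, 0.3373, 0.2115]
orientation: [-180.0, -0.0, 33.5]
force: [1.1, 0.8, 0.9]
opening: 0.0878
gripper_force: 0.0
```

```bash
python3 - <<'E'
from h import *
from plant import ctrl
o=ctrl.get_obs();print(o['clock'],o['tool_pos'],o['orientation'],o['joint_pos']);print(move(o,[.485,.087,.22],33))
E
```

```text
1.8167 [0.36367308 0.33726931 0.21146228] [-1.79975580e+02 -4.73348642e-02  3.34644340e+01] [ 6.55959970e+01  2.98793037e+00 -2.03550297e+01  4.89866651e-03
 -6.66039671e+01  5.78665039e+01]
(array([-0.   , -0.001,  0.008]), array([-3.68, 27.57, -0.87]))
```

Call:
{"method": "play_rows", "body": {"commands": [[[0,0,0,-3.7,27.6,-0.9,8.76],[0,0,0,-3.7,27.6,-0.9,8.76],[0,0,0,-3.7,27.6,-0.9,8.76],[0,0,0,-3.7,27.6,-0.9,8.76],[0,0,0,-3.7,27.6,-0.9,8.76],[0,0,0,-3.7,27.6,-0.9,8.76],[0,0,0,-3.7,27.6,-0.9,8.76],[0,0,0,-3.7,27.6,-0.9,8.76]]]}}

```text
clock: 2.48
tool_pos: [0.4839, 0.0836, 0.2203]
orientation: [180.0, -0.0, 32.8]
force: [-0.2, 0.6, -0.1]
opening: 0.0872
gripper_force: 0.0
```

```bash
python3 - <<'E'
from h import *
from plant import ctrl
o=ctrl.get_obs();p=ctrl.snapshot('wrist');pickle.dump((o,p),open('w1.pkl','wb'))
print(o['tool_pos'],o['orientation'],o['qvel'].max())
cv2.imwrite('pics/w1.png',cv2.resize(p['color'][:,:,::-1],(800,600),interpolation=cv2.INTER_CUBIC))
for n,X in [('brush',(.485,.087,.036)),('jigL',(.485,.162,.024)),('bristle',(.568,.142,.03)),('stamp',(.537,-.204,.104))]: print(n,proj(p,X,o)*800/560)
E
```

```text
[0.48393607 0.08357584 0.22031286] [ 1.79958563e+02 -1.01965918e-06  3.27926572e+01] 4.079616672824418
brush [392.71415045 258.1922053 ]
jigL [316.73947149 207.79691889]
bristle [391.13856516 134.95490113]
stamp [701.32995778 406.90534763]
```

View pics/w1.png

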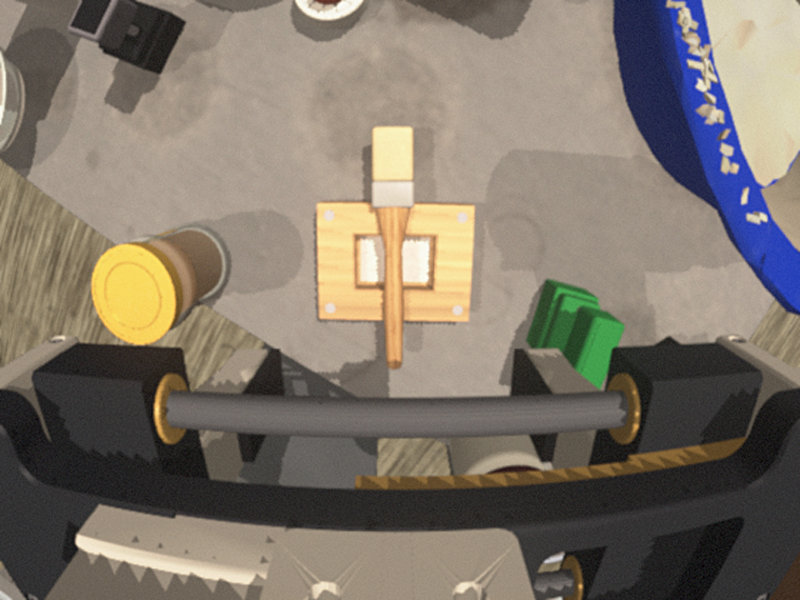

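The wrist view shows the jig corners at (317,204), (473,204), (469,321), (320,320), the window at (355–436, 234–290), and the brush running from bristles (393,127) to handle end (394,367).

```bash
python3 - <<'E'
from h import *
o,p=pickle.load(open('w1.pkl','rb'));P=pickle.load(open('p0.pkl','rb'))
k=.7
q=lambda x,y:(x*k,y*k)
J=[atz(p,q(*c),.024,o)for c in[(317,204),(473,204),(469,321),(320,320)]]
W=[atz(p,q(*c),.024,o)for c in[(355,234),(436,234),(435,290),(357,289)]]
for n,A in(('jig',J),('win',W)):
    A=np.array(A);x=A[0]+A[1]-A[2]-A[3];y=A[0]+A[3]-A[1]-A[2]
    print(n,A.mean(0).round(4),np.degrees(np.arctan2(x[1],x[0])).round(2),np.degrees(np.arctan2(y[1],y[0])).round(2),np.linalg.norm(x)/2,np.linalg.norm(y)/2)
be=atz(p,q(393,127),.038,o);he=atz(p,q(394.5,367),.034,o);print('brush',be,he,(be+he)/2,np.degrees(np.arctan2(*(be-he)[1::-1])),np.linalg.norm(be-he))
for n,X in [('brush end w',he),('br',be)]: print(n,proj(P['top'],X,None))
c=lambda x,y:(x/2.99+120,y/3+120);s=lambda x,y:(x*.35+140,y*.35+140)
print(tri([ray(P['scene'],s(350,372)),ray(p,q(394.5,367),o)]),tri([ray(P['scene'],s(436,243)),ray(p,q(393,127),o)]),tri([ray(P['scene'],s(358,267)),ray(p,q(317,204),o)]))
print(move(o,[*((be+he)/2)[:2],.027],33))
E
```

```text
jig [0.48  0.082 0.024] 32.56 122.64 0.10146520693385974 0.1298099307438026
win [0.4816 0.0819 0.024 ] 33.34 122.47 0.047780762095379535 0.0669286013949533
brush [0.57370247 0.14383554 0.038     ] [0.40396931 0.03314079 0.034     ] [0.48883589 0.08848816 0.036     ] 33.1111547369229 0.20267874627059043
brush end w [307.91616081 261.30531485]
br [275.58452466 212.74838225]
(array([0.40382851, 0.03179922, 0.03123738]), [np.float64(0.001133832602673103), np.float64(0.0011338326026731275)]) (array([0.57408599, 0.14480779, 0.02567463]), [np.float64(0.0005442809771667159), np.float64(0.0005442809771668293)]) (array([0.48870411, 0.16257524, 0.0189429 ]), [np.float64(0.0021611900314794396), np.float64(0.002161190031479379)])
(array([ 0.001,  0.   , -0.004]), array([ 0.68, -0.16, 19.33]))
```

Call:
{"method": "play_rows", "body": {"commands": [[[0,0,0,0.7,-0.15,4,8.76],[0,0,0,0.7,-0.15,8,8.76],[0,0,0,0.7,-0.15,12,8.76],[0,0,0,0.7,-0.15,15.5,8.76],[0,0,0,0.7,-0.15,17.5,8.76],[0,0,0,0.7,-0.15,18.7,8.76],[0,0,0,0.7,-0.15,19.2,8.76],[0,0,0,0.7,-0.15,19.2,8.76]]]}}

```text
clock: 3.2
tool_pos: [0.4869, 0.0928, 0.0271]
orientation: [-180.0, 0.1, 33.1]
force: [0.1, -0.3, -0.6]
opening: 0.0876
gripper_force: 0.0
```

Call:
{"method": "play_rows", "body": {"commands": [[[0,0,0,0,0,0,0],[0,0,0,0,0,0,0],[0,0,0,0,0,0,0],[0,0,0,0,0,0,0],[0,0,0,0,0,0,0],[0,0,0,0,0,0,0],[0,0,0,0,0,0,0],[0,0,0,0,0,0,0]]]}}

```text
clock: 3.87
tool_pos: [0.4877, 0.0925, 0.0281]
orientation: [180.0, -0.0, 33.0]
force: [1.4, 0.5, 0.6]
opening: 0.0394
gripper_force: 0.0
```

Call:
{"method": "play_rows", "body": {"commands": [[[0,0,0,0,0,0,0],[0,0,0,0,0,0,0],[0,0,0,0,0,0,0],[0,0,0,0,0,0,0],[0,0,0,0,0,0,0],[0,0,0,0,0,0,0]]]}}

```text
clock: 4.37
tool_pos: [0.4876, 0.0925, 0.028]
orientation: [180.0, 0.0, 33.0]
force: [-1.3, 0.6, -0.4]
opening: 0.0018
gripper_force: 0.0
```

```bash
python3 - <<'E'
from h import *
from plant import ctrl
o=ctrl.get_obs();print(o['clock'],o['tool_pos'],o['orientation'],o['opening'],o['gripper_force'],o['joint_pos'])
# plan A keep orientation
j=np.radians(32.7);x=np.array([np.cos(j),np.sin(j)]);y=np.array([-np.sin(j),np.cos(j)])
J=np.array([.4805,.082])
for n,X in dict(honey=(.377,.24),timer=(.65,.254),square=(.536,.388),green=(.513,-.06)).items(): print(n,(np.array(X)-J)@x,(np.array(X)-J)@y)
E
```

```text
4.3667 [0.48764978 0.09252831 0.02801783] [1.79999926e+02 3.47699281e-03 3.30144481e+01] 0.0017962019057689372 0.0 [ 3.34757698e+01  1.46348141e+01 -3.40908204e+01  6.95363971e-05
 -4.12778430e+01  8.95386261e+01]
honey -0.0017383952958696881 0.18887357671679564
timer 0.2355574126618861 0.0531691201736301
square 0.21201738646412696 0.2275189614887538
green -0.049365025094604546 -0.1370523414517573
```

```bash
python3 - <<'E'
from h import *
from plant import ctrl
o=ctrl.get_obs();p=ctrl.snapshot('wrist');pickle.dump((o,p),open('w2.pkl','wb'));s=ctrl.snapshot('scene')
a=cv2.resize(p['color'][:,:,::-1],(640,480));b=cv2.resize(s['color'][190:300,215:362,::-1],(640,480))
cv2.imwrite('pics/w2.png',cv2.resize(np.hstack([a,b]),(800,300),interpolation=cv2.INTER_AREA))
print(proj(p,o['tool_pos'],o)/560*400)
E
```

```text
[197.09204407 174.16427057]
```

View pics/w2.png

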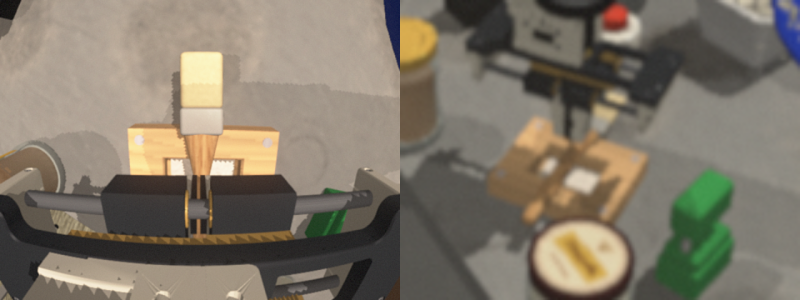

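```bash
python3 - <<'E'
from h import *
o,p=pickle.load(open('w2.pkl','rb'))
cv2.imwrite('pics/w2z.png',cv2.resize(p['color'][60:350,180:380,::-1],None,fx=2.05,fy=2.05,interpolation=cv2.INTER_CUBIC))
z=lambda u:((u-[180,60])*2.05).round(0)
for n,X in [('tcp',o['tool_pos']),('bristle',(.5737,.1438,.038)),('handle mid',(.4888,.0885,.036)),('grasp',o['tool_pos']+[0,0,.019])]: print(n,z(proj(p,X,o)))
E
```

```text
tcp [197. 377.]
bristle [211.  27.]
handle mid [210. 391.]
grasp [196. 403.]
```

View pics/w2z.png

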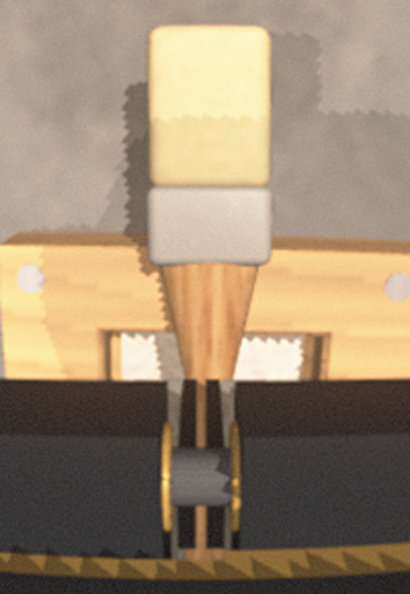

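Call:
{"method": "play_rows", "body": {"commands": [[[0,0,0,0,0,-3,6.5],[0,0,0,2.7,0.25,-4,6.5],[0,0,0,5.4,0.5,-4,6.5],[0,0,0,5.4,0.5,-4,6.5],[0,0,0,5.4,0.5,-4,6.5],[0,0,0,5.4,0.5,-4,6.5],[0,0,0,5.4,0.5,-4,6.5],[0,0,0,5.4,0.5,-4,6.5]]]}}

```text
clock: 5.13
tool_pos: [0.5349, 0.1173, 0.0678]
orientation: [-180.0, 0.0, 33.0]
force: [0.1, 0.5, 1.1]
opening: 0.0482
gripper_force: 0.0
```

```bash
python3 - <<'E'
from h import *
from plant import ctrl
o=ctrl.get_obs();print(o['clock'],o['tool_pos'],o['orientation'],o['opening']);p=ctrl.snapshot('wrist');pickle.dump((o,p),open('w3.pkl','wb'))
o2,p2=pickle.load(open('w2.pkl','rb'));o1,p1=pickle.load(open('w1.pkl','rb'))
# match features between w1 and w2/w3 for height: patches around ferrule, jig
g=[cv2.cvtColor(x['color'],cv2.COLOR_RGB2GRAY) for x in (p1,p2,p)]
cv2.imwrite('pics/w3.png',cv2.resize(p['color'][:,:,::-1],(800,600),interpolation=cv2.INTER_CUBIC))
E
```

```text
5.1333 [0.53492288 0.1173084  0.06784756] [-1.79996763e+02  4.28473355e-02  3.30132839e+01] 0.04817931074529145
```

View pics/w3.png

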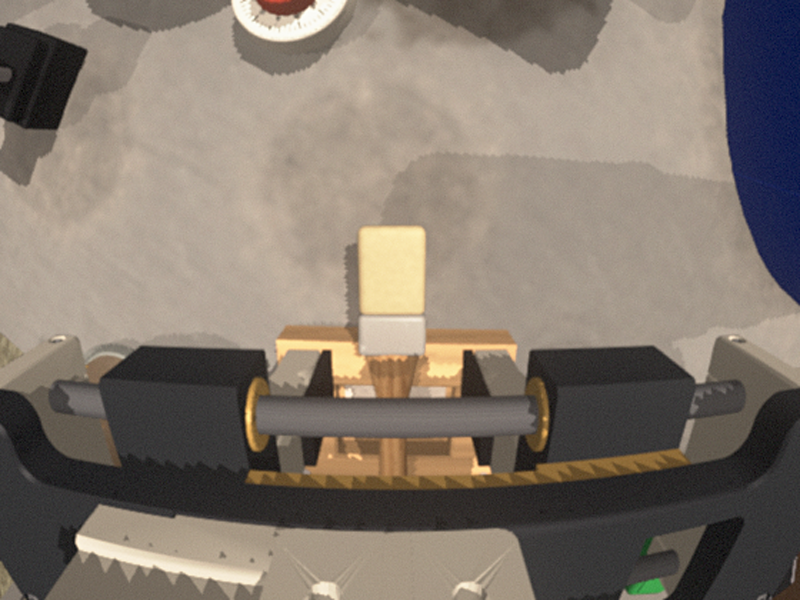

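The wrist view shows the bristle end corners at (359,227) and (425,227), and the ferrule at y 316–355. The fingers straddle the handle.

```bash
python3 - <<'E'
from h import *
W=[pickle.load(open(f'w{i}.pkl','rb')) for i in(1,2,3)]
z=lambda x,y:(180+x/2.05,60+y/2.05);q=lambda x,y:(x*.7,y*.7)
for n,uv in dict(L=[q(373,127),z(150,26),q(359,227)],R=[q(413,127),z(270,26),q(425,227)],fL=[q(372,181),z(149,187),q(359,316)],fR=[q(413,181),z(270,187),q(425,316)]).items():
    r=[ray(p,u,o) for (o,p),u in zip(W,uv)]
    print(n,tri(r)[0].round(4),np.round(tri(r)[1],4),tri(r[:2])[0].round(4),tri(r[::2])[0].round(4))
o=W[2][0]
a=(.5737+.4040)/2
X=tri([ray(W[0][1],q(392.5,181),W[0][0]),ray(W[2][1],q(392,316),o)])[0];print('ferrule/bristle joint',X,move(o,[X[0],X[1],.018],33))
E
```

```text
L [0.5657 0.1577 0.0337] [0.0003 0.0003 0.0001] [0.565  0.1564 0.0452] [0.5656 0.1576 0.0321]
R [0.5829 0.1312 0.0337] [0.0005 0.0004 0.0001] [0.5822 0.1311 0.0393] [0.5828 0.1309 0.0312]
fL [0.529  0.1345 0.0367] [0.0002 0.0002 0.0001] [0.5285 0.1346 0.0314] [0.5288 0.1344 0.0364]
fR [0.5466 0.1073 0.0364] [0.0003 0.0003 0.0003] [0.5465 0.1072 0.0337] [0.5464 0.1072 0.0359]
ferrule/bristle joint [0.53750958 0.12076018 0.03586153] (array([-0.   ,  0.001,  0.   ]), array([ 0.41, -0.15,  4.98]))
```

Call:
{"method": "play_rows", "body": {"commands": [[[0,0,0,0.4,-0.15,0,6.5],[0,0,0,0.4,-0.15,2.5,6.5],[0,0,0,0.4,-0.15,4.2,6.5],[0,0,0,0.4,-0.15,5,6.5],[0,0,0,0.4,-0.15,5,1],[0,0,0,0.4,-0.15,5,1],[0,0,0,0.4,-0.15,5,1],[0,0,0,0.4,-0.15,5,1]]]}}

```text
clock: 5.85
tool_pos: [0.539, 0.1216, 0.0191]
orientation: [180.0, -0.1, 33.0]
force: [0.4, -0.5, -0.9]
opening: 0.0439
gripper_force: 0.0
```

Call:
{"method": "play_rows", "body": {"commands": [[[0,0,0,0,0,0,1],[0,0,0,0,0,0,1],[0,0,0,0,0,0,1]]]}}

```text
clock: 6.1
tool_pos: [0.5384, 0.1213, 0.0185]
orientation: [180.0, -0.0, 33.0]
force: [-1.0, 0.2, -0.0]
opening: 0.024
gripper_force: 0.0
```

```bash
python3 - <<'E'
from h import *
from plant import ctrl
o=ctrl.get_obs();p=ctrl.snapshot('wrist');s=ctrl.snapshot('scene');pickle.dump((o,p,s),open('w4.pkl','wb'))
print(o['tool_pos'],o['opening'],proj(s,o['tool_pos']),proj(p,o['tool_pos'],o))
a=cv2.resize(p['color'][80:320,160:400,::-1],(400,400),interpolation=cv2.INTER_CUBIC);b=cv2.resize(s['color'][200:280,240:320,::-1],(400,400),interpolation=cv2.INTER_CUBIC)
cv2.imwrite('pics/w4.png',np.hstack([a,b]))
print((proj(s,o['tool_pos'])-[240,200])*5+[400,0],(proj(p,o['tool_pos'],o)-[160,80])*400/240)
E
```

```text
[0.53843659 0.12132654 0.01852507] 0.02396125928557774 [286.91172017 235.63110855] [275.92923079 243.83241778]
[634.55860086 178.15554273] [193.21538465 273.05402963]
```

View pics/w4.png

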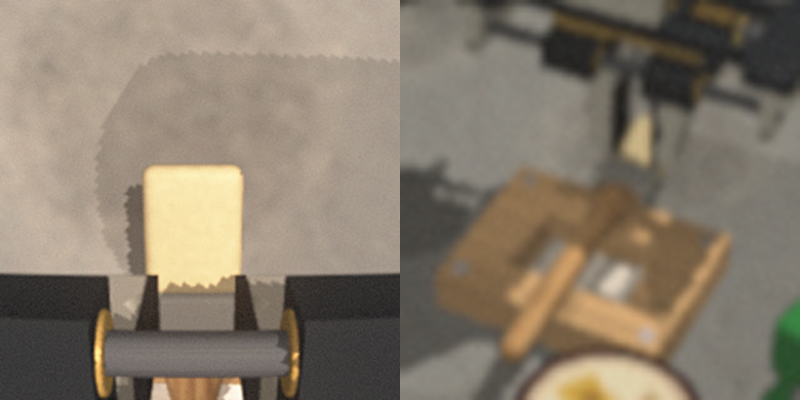

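Call:
{"method": "play_rows", "body": {"commands": [[[0,0,0,0,0,0,1],[0,0,0,0,0,0,1],[0,0,0,0,0,0,1]]]}}

```text
clock: 6.45
tool_pos: [0.5382, 0.1212, 0.018]
orientation: [180.0, 0.0, 33.0]
force: [-0.4, -0.0, -0.2]
opening: 0.0102
gripper_force: 0.0
```

```bash
python3 - <<'E'
from h import *
from plant import ctrl
o=ctrl.get_obs();p=ctrl.snapshot('wrist');pickle.dump((o,p),open('w5.pkl','wb'))
print(o['tool_pos'],o['opening'],o['gripper_force'])
o4,p4,s=pickle.load(open('w4.pkl','rb'))
f=lambda p:cv2.resize(p['color'][200:360,200:360,::-1],(400,400),interpolation=cv2.INTER_CUBIC)
cv2.imwrite('pics/w5.png',np.hstack([f(p4),f(p)]))
E
```

```text
[0.53820143 0.12119362 0.0180134 ] 0.010160157004666664 0.0
```

View pics/w5.png

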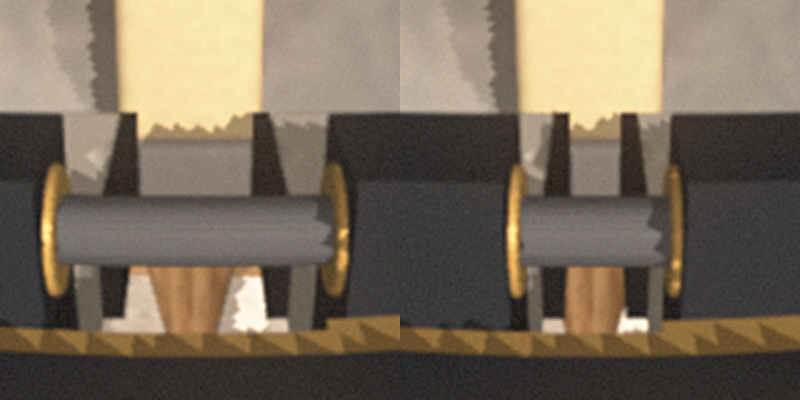

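Fingers closed above the ferrule with no contact, so the real tips sit higher than the nominal TCP. I'll open, go lower in small steps while watching the force, and close again.

Call:
{"method": "play_rows", "body": {"commands": [[[0,0,0,0,0,0,5.5],[0,0,0,0,0,0,5.5],[0,0,0,0,0,0,5.5],[0,0,0,0,0,0,5.5],[0,0,0,0,0,0,5.5],[0,0,0,0,0,0,5.5],[0,0,0,0,0,0,5.5],[0,0,0,0,0,0.6,5.5]]]}}

```text
clock: 7.17
tool_pos: [0.539, 0.1216, 0.0128]
orientation: [180.0, -0.1, 33.0]
force: [0.8, -0.1, -0.5]
opening: 0.0534
gripper_force: 0.0
```

Call:
{"method": "play_rows", "body": {"commands": [[[0,0,0,0,0,0.3,5.5],[0,0,0,0,0,0.7,5.5],[0,0,0,0,0,0.7,1],[0,0,0,0,0,0.7,1],[0,0,0,0,0,0.7,1],[0,0,0,0,0,0.7,1],[0,0,0,0,0,0.7,1],[0,0,0,0,0,0.7,1]]]}}

```text
clock: 7.83
tool_pos: [0.5383, 0.1213, 0.0052]
orientation: [180.0, -0.0, 33.0]
force: [0.9, -0.2, 0.2]
opening: 0.0335
gripper_force: 30.0
```

Call:
{"method": "play_rows", "body": {"commands": [[[0,0,0,0,0,-1.5,1],[0,0,0,0,0,-4,1],[0,0,0,0,0,-5,1],[0,0,0,1.3,-3.2,-5,1],[0,0,0,2.7,-6.5,-5,1],[0,0,0,4,-9.8,-5,1],[0,0,0,4,-9.8,-5,1],[0,0,0,4,-9.8,-5,1]]]}}

```text
clock: 8.5
tool_pos: [0.518, 0.2269, 0.055]
orientation: [-180.0, -0.0, 33.2]
force: [-0.0, 0.6, -0.9]
opening: 0.033
gripper_force: 30.0
```

```bash
python3 - <<'E'
from h import *
from plant import ctrl
o=ctrl.get_obs();p=ctrl.snapshot('wrist');s=ctrl.snapshot('scene');pickle.dump((o,p,s),open('w6.pkl','wb'))
print(o['tool_pos'],o['opening'],o['gripper_force'])
cv2.imwrite('pics/w6.png',np.hstack([cv2.resize(p['color'][:,:,::-1],(400,300)),cv2.resize(s['color'][160:310,180:380,::-1],(400,300),interpolation=cv2.INTER_CUBIC)]))
E
```

```text
[0.51797538 0.22694735 0.05498612] 0.03298653259989615 29.988749027252197
```

View pics/w6.png

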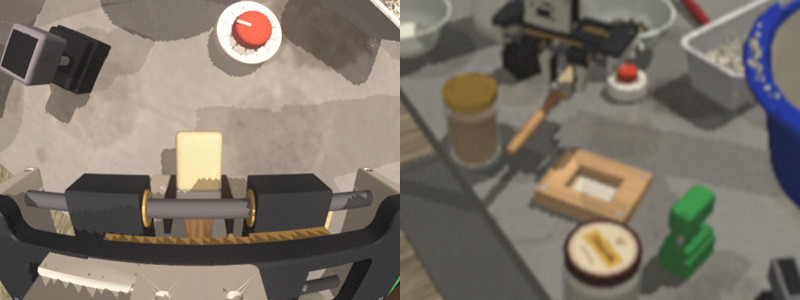

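The brush is held level and clear of the jig, with the window visible at (597,183) in the right half. The gripper is near neither the timer nor the honey jar. Now lowering.

Call:
{"method": "play_rows", "body": {"commands": [[[0,0,0,0,0,2,1],[0,0,0,0,0,4,1],[0,0,0,0,0,5.5,1],[0,0,0,0,0,6.2,1],[0,0,0,0,0,6.5,1],[0,0,0,0,0,6.7,1],[0,0,0,0,0,6.7,1]]]}}

```text
clock: 9.18
tool_pos: [0.5188, 0.225, -0.0117]
orientation: [180.0, -0.0, 33.0]
force: [-0.1, -0.0, -0.5]
opening: 0.0337
gripper_force: 30.0
```

Call:
{"method": "play_rows", "body": {"commands": [[[0,0,0,0,0,0.1,1],[0,0,0,0,0,0.2,1],[0,0,0,0,0,0.2,1]]]}}

```text
clock: 9.43
tool_pos: [0.5186, 0.2254, -0.0135]
orientation: [-180.0, -0.1, 33.0]
force: [0.1, -0.7, -0.6]
opening: 0.0331
gripper_force: 30.0
```

Call:
{"method": "play_rows", "body": {"commands": [[[0,0,0,0,0,0.2,1],[0,0,0,0,0,0.4,1],[0,0,0,0,0,0.4,5.5],[0,0,0,0,0,0.4,5.5],[0,0,0,0,0,0.4,5.5],[0,0,0,0,0,0.4,5.5],[0,0,0,0,0,0.4,5.5],[0,0,0,0,0,0.4,5.5]]]}}

```text
clock: 10.1
tool_pos: [0.5184, 0.2252, -0.0179]
orientation: [180.0, -0.0, 33.0]
force: [1.0, -0.9, -0.3]
opening: 0.0549
gripper_force: 0.0
```

Call:
{"method": "play_rows", "body": {"commands": [[[0,0,0,0,0,-1,6.5],[0,0,0,0,0,-4,7.5],[0,0,0,0,0,-8,7.5],[0,0,0,0,0,-12,7.5],[0,0,0,0,0,-16,7.5],[0,0,0,0,0,-20,7.5],[0,0,0,0,0,-22,7.5],[0,0,0,0,0,-22,7.5]]]}}

```text
clock: 10.77
tool_pos: [0.5208, 0.2265, 0.2092]
orientation: [-180.0, -0.6, 33.1]
force: [-0.3, -0.4, 0.1]
opening: 0.075
gripper_force: 0.0
```

```bash
python3 - <<'E'
from h import *
from plant import ctrl
o=ctrl.get_obs();p=ctrl.snapshot('wrist');t=ctrl.snapshot('top');pickle.dump((o,p,t),open('w7.pkl','wb'))
print(o['clock'],o['tool_pos'],o['orientation'],o['joint_pos'])
print(proj(p,(.5186,.2254,.01),o),proj(t,(.4805,.082,.02)))
for n in('brush','jig'):print(n,[(d['bbox'],round(d['conf'],2)) for d in ctrl.find_in(p,n)[:2]],[(d['bbox'],round(d['conf'],2)) for d in ctrl.find_in(t,n)[:2]])
# target view pose over stamp: camera offset +x tool 77mm
for yaw in(-57.5,33,-20,0): print(yaw,move(o,[.50,-.17,.24],yaw))
E
```

```text
10.7667 [0.52084291 0.22653186 0.20921511] [-179.99009667   -0.59437185   33.05034795] [ 43.31485961   9.77783341 -12.84768814   0.10463617 -66.7878885
  79.69479107]
[276.84438079 184.27261843] [293.40453792 239.55903175]
brush [([265.4, 147.5, 25.9, 127.9], 0.67), ([192.7, 1.7, 153.7, 40.6], 0.63)] [([252.4, 232.0, 27.1, 36.9], 0.64)]
jig [([301.9, 227.2, 105.7, 53.4], 0.87)] [([272.8, 221.2, 42.9, 38.8], 0.69)]
-57.5 (array([-0.008, -0.008,  1.58 ]), array([-23.34,  32.1 ,  -3.33]))
33 (array([-0.   , -0.01 ,  0.001]), array([-23.34,  32.1 ,  -3.33]))
-20 (array([-0.005, -0.01 ,  0.926]), array([-23.34,  32.1 ,  -3.33]))
0 (array([-0.003, -0.01 ,  0.577]), array([-23.34,  32.1 ,  -3.33]))
```

Call:
{"method": "play_rows", "body": {"commands": [[[0,0,0.577,-27,32.2,-4,8.76],[0,0,0.577,-27,32.2,-4,8.76],[0,0,0.577,-27,32.2,-4,8.76],[0,0,0.577,-27,32.2,-4,8.76],[0,0,0.577,-27,32.2,-4,8.76],[0,0,0.577,-27,32.2,-4,8.76],[0,0,0.577,-27,32.2,-4,8.76],[0,0,0.577,-27,32.2,-4,8.76]]]}}

```text
clock: 11.73
tool_pos: [0.477, -0.1061, 0.2331]
orientation: [180.0, 0.1, -0.0]
force: [1.9, 0.7, 0.6]
opening: 0.0877
gripper_force: 0.0
```

```bash
python3 - <<'E'
from h import *
from plant import ctrl
o=ctrl.get_obs();print(o['clock'],o['tool_pos'],o['orientation']);print(move(o,[.47,-.19,.25],0))
E
```

```text
11.7333 [ 0.47696763 -0.10607966  0.23312287] [ 1.79985327e+02  8.21047787e-02 -2.01758678e-02]
(array([ 0.   ,  0.001, -0.   ]), array([-0.7 ,  8.39, -1.68]))
```

```bash
python3 - <<'E'
from h import *
from plant import ctrl
o=ctrl.get_obs();p=ctrl.snapshot('wrist');pickle.dump((o,p),open('w8.pkl','wb'))
print([(d['bbox'],round(d['conf'],2)) for d in ctrl.find_in(p,'stamp')[:3]],proj(p,(.537,-.204,.104),o))
E
```

```text
[([338.8, 101.4, 84.2, 56.9], 0.92), ([224.0, 116.0, 54.2, 68.6], 0.62)] [376.49271408 136.11596515]
```

Call:
{"method": "play_rows", "body": {"commands": [[[0,0,0,0,4,-1,8.76],[0,0,0,-0.5,8,-1.7,8.76],[0,0,0,-0.5,8,-1.7,8.76],[0,0,0,-0.5,8,-1.7,8.76]]]}}

```text
clock: 12.17
tool_pos: [0.4725, -0.1857, 0.2498]
orientation: [-180.0, 0.1, -0.3]
force: [-0.7, 0.2, -0.8]
opening: 0.0874
gripper_force: 0.0
```

```bash
python3 - <<'E'
from h import *
from plant import ctrl
o=ctrl.get_obs();p=ctrl.snapshot('wrist');pickle.dump((o,p),open('w9.pkl','wb'))
print(o['tool_pos'],o['orientation'],[(d['bbox'],round(d['conf'],2)) for d in ctrl.find_in(p,'stamp')[:3]],proj(p,(.537,-.204,.104),o))
o8,p8=pickle.load(open('w8.pkl','rb'))
def crop(p,o,w=60):
    u=proj(p,(.537,-.204,.08),o).astype(int);print(u);return cv2.resize(p['color'][max(u[1]-w,0):u[1]+w,u[0]-w:u[0]+w,::-1],(400,600*0+400),interpolation=cv2.INTER_CUBIC)
cv2.imwrite('pics/st.png',np.hstack([crop(p8,o8),crop(p,o)]))
E
```

```text
[ 0.47248221 -0.18570301  0.24980516] [-1.79997499e+02  9.49121062e-02 -2.56260431e-01] [([153.9, 115.2, 62.4, 64.3], 0.89), ([276.6, 96.2, 67.0, 52.3], 0.68), ([281.5, 101.2, 62.5, 51.2], 0.58)] [295.57850415 128.47183626]
[369 134]
[294 127]
```

View pics/st.png

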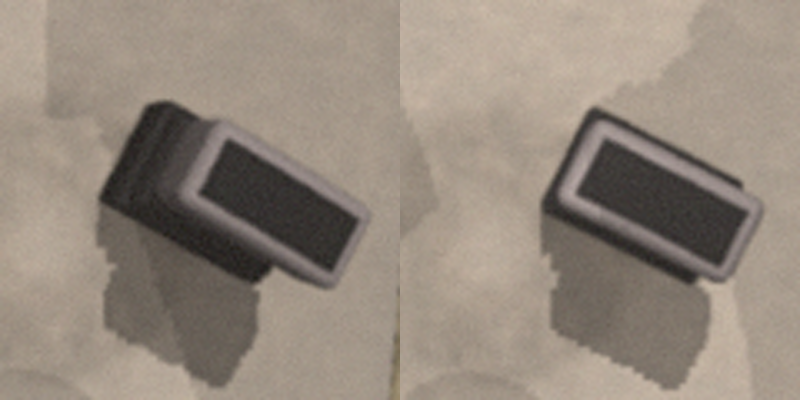

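The crops show the black oblong stamp with its elongated grey-rimmed head, about 2:1. The head corners are near (212,118), (374,211), (336,290), (180,198) on the left and (590,118), (764,205), (724,283), (555,198) on the right. This is the right one.

```bash
python3 - <<'E'
from h import *
W=[pickle.load(open(f'w{i}.pkl','rb')) for i in(8,9)]
off=[(369-60,134-60),(294-60,127-60)]
C=[[(212,118),(374,211),(336,290),(180,198)],[(190,118),(364,205),(324,283),(155,198)]]
X=[];Y=[]
for a,b in zip(*C):
    uv=[np.array(c)*.3+f-.35 for c,f in zip((a,b),off)]
    r=[ray(p,u,o) for (o,p),u in zip(W,uv)];t=tri(r);X.append(t[0]);print(t[0].round(4),np.round(t[1],4))
    Y.append([atz(p,u,.104,o) for (o,p),u in zip(W,uv)])
X=np.array(X);print('c',X.mean(0))
Y=np.array(Y)
for k in(0,1):
    A=Y[:,k];l=A[1]+A[2]-A[0]-A[3];w=A[0]+A[1]-A[2]-A[3]
    print(A.mean(0).round(4),np.degrees(np.arctan2(l[1],l[0])),np.linalg.norm(l)/2,np.degrees(np.arctan2(w[1],w[0])),np.linalg.norm(w)/2)
E
```

```text
[ 0.5639 -0.1991  0.1028] [0.0001 0.0001]
[ 0.5386 -0.2522  0.1056] [0.0003 0.0003]
[ 0.5141 -0.2399  0.108 ] [0. 0.]
[ 0.5396 -0.1884  0.1082] [0. 0.]
c [ 0.53903366 -0.21988516  0.10616536]
[ 0.5389 -0.2207  0.104 ] -115.52966127749764 0.05895457700859105 -22.57462141911363 0.026827801550004114
[ 0.5388 -0.2201  0.104 ] -116.0054966872306 0.0587707297396978 -24.78027806519298 0.026982685600287406
```

```bash
python3 - <<'E'
from h import *
from scipy.optimize import least_squares
P=pickle.load(open("p0.pkl","rb"));T=P['top']
c=lambda x,y:(x/2.99+120,y/3+120)
A=np.array([atz(T,c(*u),.3)[:2] for u in[(500,30),(510,80),(545,135),(600,185),(690,215),(798,190)]]);print(A.round(3))
s=least_squares(lambda v:np.hypot(*(A-v[:2]).T)-v[2],[.85,-.1,.2]).x;print(s)
j=np.radians(-25.5);ty=np.array([np.cos(j),np.sin(j)]);tx=np.array([-ty[1],ty[0]]);C=np.array([.539,-.2205])
for a in(1,-1):
  for b in(1,-1):
    q=C+a*.0965*ty+b*.039*tx;print(q.round(3),np.hypot(*(q-s[:2]))-s[2],'cereal',np.hypot(*(q-[.376,-.097]))-.044)
from plant import ctrl
o=ctrl.get_obs();print(o['tool_pos'],o['orientation'],move(o,[.539,-.2205,.2],-115.5))
E
```

```text
[[ 0.8    0.109]
 [ 0.749  0.1  ]
 [ 0.692  0.065]
 [ 0.641  0.01 ]
 [ 0.61  -0.08 ]
 [ 0.635 -0.189]]
[ 0.8170789  -0.09583215  0.20569241]
[ 0.643 -0.227] 0.012266182738751075 cereal 0.25279840253784197
[ 0.609 -0.297] 0.08367810880370483 cereal 0.26345969437904854
[ 0.469 -0.144] 0.1459765993733478 cereal 0.0598149138242771
[ 0.435 -0.214] 0.1941831220793008 cereal 0.08722388597730664
[ 0.47270473 -0.18388355  0.24965751] [-1.79979449e+02  9.73426255e-02 -8.50298876e-02] (array([1.000e-03, 1.000e-03, 2.014e+00]), array([6.64, 3.65, 4.95]))
```

Call:
{"method": "play_rows", "body": {"commands": [[[0,0,2.014,0,0,0,8],[0,0,2.014,0,0,0,8],[0,0,2.014,0,0,0,8],[0,0,2.014,0,0,0,8],[0,0,2.014,0,0,0,8],[0,0,2.014,0,0,0,8],[0,0,2.014,0,0,0,8],[0,0,2.014,0,0,0,8]]]}}

```text
clock: 12.93
tool_pos: [0.4732, -0.1826, 0.25]
orientation: [180.0, 0.0, -57.6]
force: [0.2, 0.2, 0.0]
opening: 0.0799
gripper_force: 0.0
```

```bash
python3 - <<'E'
from h import *
from plant import ctrl
o=ctrl.get_obs();print(o['tool_pos'],o['orientation'],move(o,[.539,-.2205,.2],-115.5),o['joint_pos'])
E
```

```text
[ 0.47315096 -0.18256995  0.25002304] [ 1.79956843e+02  4.28292520e-02 -5.75592450e+01] (array([1.000e-03, 0.000e+00, 1.011e+00]), array([ 6.74, -3.53,  4.99])) [ 1.10983050e+00  2.82688273e+00 -1.54197382e+01 -1.48869633e-02
 -7.18125134e+01  3.13355946e+01]
```

Call:
{"method": "play_rows", "body": {"commands": [[[0,0,1.011,0,0,0,8],[0,0,1.011,0,0,0,8],[0,0,1.011,0,0,0,8],[0,0,1.011,1.5,-0.8,0,8],[0,0,1.011,3,-1.6,0,8],[0,0,1.011,5,-2.5,0,8],[0,0,1.011,6.7,-3.5,0,8],[0,0,1.011,6.7,-3.5,0,8]]]}}

```text
clock: 13.6
tool_pos: [0.5412, -0.221, 0.249]
orientation: [179.9, -0.1, -114.9]
force: [-0.7, 0.1, -1.0]
opening: 0.0798
gripper_force: 0.0
```

Call:
{"method": "play_rows", "body": {"commands": [[[0,0,0.01,0,0,2,8],[0,0,0.01,0,0,4,8],[0,0,0.01,0,0,5,8],[0,0,0.01,0,0,5,8]]]}}

```text
clock: 13.93
tool_pos: [0.5373, -0.22, 0.1976]
orientation: [179.7, -0.1, -115.1]
force: [-1.0, -0.0, -1.0]
opening: 0.0802
gripper_force: 0.0
```

```bash
python3 - <<'E'
from h import *
from plant import ctrl
o=ctrl.get_obs();print(o['clock'],o['tool_pos'],o['orientation'],move(o,[.539,-.2205,.06],-115.5),o['joint_pos'],o['qvel'].round(1))
E
```

```text
13.9333 [ 0.53732535 -0.22004064  0.19763948] [ 1.79707499e+02 -7.00331980e-02 -1.15112270e+02] (array([ 0.005, -0.001,  0.007]), array([-0.05, -0.24, 13.76])) [-3.01425859e+00  1.20144006e+01 -1.15039781e+01 -4.91282982e-02
 -6.67789896e+01 -2.20787026e+01] [-0.5 -1.3  3.   1.2 -2.5  0.1]
```

Call:
{"method": "play_rows", "body": {"commands": [[[0,0,0,0,-0.1,3,8],[0,0,0,0,-0.1,6,8],[0,0,0,0,-0.1,9,8],[0,0,0,0,-0.1,12,8],[0,0,0,0,-0.1,13.5,8],[0,0,0,0,-0.1,14.3,8],[0,0,0,0,-0.1,14.3,8],[0,0,0,0,-0.1,14.3,8]]]}}

```text
clock: 14.6
tool_pos: [0.5405, -0.222, 0.0587]
orientation: [-179.9, -0.0, -115.1]
force: [0.6, 1.2, -0.1]
opening: 0.08
gripper_force: 0.0
```

```bash
python3 - <<'E'
from h import *
from plant import ctrl
o=ctrl.get_obs();print(o['clock'],o['tool_pos'],o['orientation'],move(o,[.539,-.2205,.054],-115.5),o['force'])
E
```

```text
14.6 [ 0.54054324 -0.22200572  0.05870453] [-1.79938605e+02 -6.38277670e-03 -1.15147116e+02] (array([-0.001, -0.   ,  0.006]), array([-0.07,  0.2 ,  0.47])) [ 0.61350206  1.16776224 -0.09665065]
```

Call:
{"method": "play_rows", "body": {"commands": [[[0,0,0,0,0.1,0.2,8],[0,0,0,0,0.1,0.2,1.5],[0,0,0,0,0.1,0.2,1.5],[0,0,0,0,0.1,0.2,1.5],[0,0,0,0,0.1,0.2,1.5],[0,0,0,0,0.1,0.2,1.5],[0,0,0,0,0.1,0.2,1.5],[0,0,0,0,0.1,0.2,1.5]]]}}

```text
clock: 15.27
tool_pos: [0.5387, -0.2218, 0.0557]
orientation: [-180.0, 0.0, -115.2]
force: [0.5, 0.2, -0.1]
opening: 0.0388
gripper_force: 0.0
```

Call:
{"method": "play_rows", "body": {"commands": [[[0,0,0,0,0,0,1.5],[0,0,0,0,0,0,1.5],[0,0,0,0,0,0,1.5],[0,0,0,0,0,0,1.5],[0,0,0,0,0,0,1.5]]]}}

```text
clock: 15.68
tool_pos: [0.5385, -0.2217, 0.0555]
orientation: [180.0, -0.0, -115.2]
force: [-0.1, 0.3, 0.3]
opening: 0.0299
gripper_force: 29.8
```

Call:
{"method": "play_rows", "body": {"commands": [[[0,0,0,0,0,-1,1.5],[0,0,0,0,0,-3,1.5],[0,0,0,0,0,-6,1.5],[0,0,0,0,0,-9,1.5],[0,0,0,0,0,-12,1.5],[0,0,0,0,0,-15,1.5],[0,0,0,0,0,-18,1.5],[0,0,0,0,0,-20,1.5]]]}}

```text
clock: 16.35
tool_pos: [0.539, -0.2219, 0.2594]
orientation: [-179.8, 0.0, -115.2]
force: [0.5, 0.1, -3.9]
opening: 0.03
gripper_force: 29.8
```

```bash
python3 - <<'E'
from h import *
from plant import ctrl
o=ctrl.get_obs();print(o['clock'],o['tool_pos'],o['orientation'],o['force'],o['opening'],o['gripper_force'])
print(move(o,[.45,-.10,.255]),move(o,[.4805,.082,.23],-57.0))
E
```

```text
16.35 [ 0.53899535 -0.22189995  0.25935659] [-1.79829933e+02  4.10110325e-02 -1.15197426e+02] [ 0.52767399  0.09509611 -3.90462912] 0.02998784359644223 29.76207286119461
(array([0., 0., 0.]), array([-7.24, 13.24,  0.4 ])) (array([-3.000e-03, -1.000e-03, -1.016e+00]), array([-25.01,  18.24,   2.9 ]))
```

Call:
{"method": "play_rows", "body": {"commands": [[[0,0,-0.1,-2,3.5,0,1.5],[0,0,-0.2,-4,7,0,1.5],[0,0,-0.3,-6,10.5,0,1.5],[0,0,-0.4,-8.5,14,0,1.5],[0,0,-0.5,-12,16,0,1.5],[0,0,-0.6,-15.5,18,0,1.5],[0,0,-0.7,-19,20,0,1.5],[0,0,-0.8,-22.5,22,0,1.5]]]}}

```text
clock: 17.02
tool_pos: [0.4342, 0.0772, 0.2564]
orientation: [-179.9, 0.0, -69.1]
force: [1.5, -0.1, -3.7]
opening: 0.0298
gripper_force: 30.0
```

```bash
python3 - <<'E'
from h import *
from plant import ctrl
o=ctrl.get_obs();print(o['clock'],o['tool_pos'],o['orientation'],o['opening'])
print(move(o,[.437,.149,.255],-57.3))
# ortho fits from earlier pictures
def ortho(p,o,z,C=(.4805,.082),h=.11,s=.0005):
    g=np.arange(-h,h,s);XX,YY=np.meshgrid(C[0]+g,C[1]+g);m=np.array([[proj(p,(x,y,z),o) for x,y in zip(a,b)] for a,b in zip(XX[::4,::4],YY[::4,::4])],np.float32)
    m=cv2.resize(m,(len(g),len(g)),interpolation=cv2.INTER_LINEAR);
    return m
def hole(p,o,z=.024):
    s=.0005;h=.11
    g=np.arange(-h,h,s)
    f=np.array([[proj(p,(.4805+a,.082+b,z),o) for a in g[::4]] for b in g[::4]],np.float32)
    # exact bilinear upsample
    i=np.arange(len(g))/4;mm=cv2.remap(f,*np.meshgrid(np.clip(i,0,len(f)-1).astype(np.float32),np.clip(i,0,len(f)-1).astype(np.float32)),cv2.INTER_LINEAR)
    im=cv2.remap(p['color'],mm[...,0],mm[...,1],cv2.INTER_CUBIC)
    hsv=cv2.cvtColor(im,cv2.COLOR_RGB2HSV);return im,hsv,g
o7,p7,t=pickle.load(open('w7.pkl','rb'))
for n,(oo,pp) in dict(w7=(o7,p7),w1=pickle.load(open('w1.pkl','rb'))).items():
    im,hsv,g=hole(pp,oo)
    j=np.radians(32.7);R2=np.array([[np.cos(j),-np.sin(j)],[np.sin(j),np.cos(j)]])
    # profiles: sample V,S along jig x and jig y lines
    def prof(ax,offs,rng):
        L=[]
        for off in offs:
            q=np.array([[r,off] if ax=='x' else [off,r] for r in rng])@R2.T
            u=((q+.11)/.0005).astype(np.float32)
            L.append(cv2.remap(im.astype(np.float32),u[:,0][None],u[:,1][None],cv2.INTER_LINEAR)[0])
        return np.mean(L,0)
    rng=np.arange(-.08,.0801,.002)
    for ax,offs in (('x',np.arange(.014,.027,.002)),('x',np.arange(-.026,-.013,.002)),('y',np.arange(-.016,-.004,.002)),('y',np.arange(.006,.016,.002))):
        pr=prof(ax,offs,rng);print(n,ax,offs[0].round(3));print(' '.join(f'{int(r*1000)}:{int(v[0])},{int(v[2])}' for r,v in zip(rng,pr) if abs(r)<.077))
E
```

```text
17.0167 [0.43423452 0.07716419 0.25640771] [-1.79932960e+02  4.17230918e-02 -6.90981328e+01] 0.02978624084973286
(array([-0.001,  0.001, -0.206]), array([-6.61, -2.82,  0.15]))
w7 x 0.014
-76:171,142 -74:172,143 -72:174,144 -69:176,147 -67:178,149 -65:178,149 -63:176,146 -61:176,148 -59:178,149 -57:176,147 -55:178,149 -53:179,149 -51:126,106 -49:95,83 -47:104,92 -45:111,98 -43:118,105 -41:122,109 -39:123,110 -37:124,111 -35:127,113 -33:130,114 -31:133,117 -29:128,113 -27:129,113 -25:129,113 -23:123,109 -21:124,108 -19:117,102 -17:112,97 -15:103,87 -13:95,80 -11:82,67 -9:115,94 -7:239,211 -5:254,247 -3:252,241 -1:251,239 0:252,238 2:252,240 4:252,241 6:252,241 8:252,241 10:252,241 12:252,241 14:252,241 16:252,242 18:252,242 20:252,242 22:253,245 24:246,223 26:245,149 28:252,156 30:252,153 32:252,156 34:252,159 36:251,162 38:252,162 40:252,160 42:251,157 44:252,152 46:251,152 48:253,158 50:243,136 52:184,95 54:167,88 56:176,92 58:176,109 60:179,145 62:194,159 64:198,161 66:197,161 68:197,160 70:195,158 72:194,159 74:192,156 76:190,154
w7 x -0.026
-76:123,102 -74:114,96 -72:107,89 -69:9
[... 5247 characters left out ...]
249,158 -45:249,157 -43:249,158 -41:249,157 -39:249,155 -37:249,156 -35:249,151 -33:231,122 -31:173,89 -29:202,101 -27:226,172 -25:251,243 -23:250,240 -21:250,239 -19:250,234 -17:249,223 -15:249,220 -13:248,218 -11:249,219 -9:249,221 -7:250,223 -5:236,191 -3:210,100 -1:238,117 0:248,137 2:244,126 4:233,111 6:235,117 8:202,102 10:202,149 12:216,166 14:214,163 16:221,173 18:242,217 20:250,236 22:249,235 24:249,227 26:249,219 28:248,212 30:246,158 32:222,111 34:195,99 36:245,137 38:250,151 40:249,151 42:249,151 44:249,148 46:249,148 48:249,148 50:249,149 52:249,150 54:249,149 56:248,147 58:248,147 60:248,148 62:249,149 64:253,149 66:199,117 68:130,106 70:175,144 72:178,148 74:178,147 76:177,148
```

Call:
{"method": "play_rows", "body": {"commands": [[[0,0,-0.103,-3.3,-1.4,0,1.5],[0,0,-0.206,-6.6,-2.8,0,1.5],[0,0,-0.206,-6.6,-2.8,0,1.5],[0,0,-0.206,-6.6,-2.8,0,1.5],[0,0,-0.206,-6.6,-2.8,0,1.5]]]}}

```text
clock: 17.43
tool_pos: [0.4378, 0.1471, 0.2556]
orientation: [179.9, 0.0, -57.6]
force: [0.3, -0.7, -4.7]
opening: 0.0297
gripper_force: 30.0
```

```bash
cat > fit.py <<'E'
from h import *
def edges(p,o,yaw=32.7,z=.024,C=(.4805,.082),side=1):
    j=np.radians(yaw);R2=np.array([[np.cos(j),-np.sin(j)],[np.sin(j),np.cos(j)]]);out={}
    def line(ax,off,rng):
        q=np.array([[r,off] if ax=='x' else [off,r] for r in rng])@R2.T+C
        u=np.array([proj(p,(*a,z),o) for a in q],np.float32)
        im=cv2.remap(p['color'].astype(np.float32),u[:,0][None],u[:,1][None],cv2.INTER_LINEAR)[0];return im[:,2]/(im[:,0]+1)*200 # blue/red ratio: wood low
    for ax,e,offs in (('x',-50,(-55,-45,45,55)),('x',50,(-55,-45,45,55)),('y',-65,(-40,-32,32,40)),('y',65,(-40,-32,32,40))):
        rng=np.arange(e-8,e+8.01,.25)/1000;res=[]
        for off in offs:
            v=cv2.GaussianBlur(line(ax,off/1000,rng)[None].astype(np.float32),(9,1),0)[0];g=np.gradient(v)*np.sign(e)
            i=g.argmax();res.append((round(rng[i]*1000,2),round(float(g[i]),1)))
        out[ax,e]=res
    return out
E
python3 - <<'E'
from fit import *
from plant import ctrl
o=ctrl.get_obs();p=ctrl.snapshot('wrist');pickle.dump((o,p),open('w10.pkl','wb'))
print(o['tool_pos'],o['orientation'],proj(p,(.4805,.082,.024),o))
o7,p7,t=pickle.load(open('w7.pkl','rb'));o1,p1=pickle.load(open('w1.pkl','rb'))
for n,a in (('w1',(p1,o1)),('w7',(p7,o7)),('w10',(p,o))):
    print(n);[print(k,v) for k,v in edges(*a).items()]
E
```

```text
[0.43782743 0.14713237 0.25555921] [ 1.79947507e+02  5.88009998e-03 -5.75543611e+01] [277.66095613 115.14606084]
w1
('x', -50) [(np.float64(-51.5), 5.4), (np.float64(-51.5), 6.1), (np.float64(-50.25), 6.8), (np.float64(-50.25), 6.2)]
('x', 50) [(np.float64(51.25), 6.0), (np.float64(51.5), 6.8), (np.float64(52.75), 5.7), (np.float64(53.0), 5.8)]
('y', -65) [(np.float64(-64.75), 5.7), (np.float64(-64.75), 5.6), (np.float64(-65.75), 4.4), (np.float64(-66.0), 5.3)]
('y', 65) [(np.float64(67.5), 6.0), (np.float64(67.75), 5.5), (np.float64(66.75), 6.0), (np.float64(66.5), 6.1)]
w7
('x', -50) [(np.float64(-56.5), 0.8), (np.float64(-45.75), 0.5), (np.float64(-45.5), 0.3), (np.float64(-42.75), 0.4)]
('x', 50) [(np.float64(56.75), 5.0), (np.float64(57.25), 4.7), (np.float64(57.25), 2.4), (np.float64(57.25), 1.8)]
('y', -65) [(np.float64(-63.25), 0.7), (np.float64(-65.25), 1.1), (np.float64(-66.75), 5.3), (np.float64(-66.75), 5.0)]
('y', 65) [(np.float64(71.75), 1.0), (np.float64(57.5), 0.8), (np.float64(67.0), 5.8), (np.float64(67.0), 7.1)]
w10
('x', -50) [(np.float64(-52.0), 5.6), (np.float64(-51.75), 6.9), (np.float64(-50.25), 5.6), (np.float64(-50.25), 5.7)]
('x', 50) [(np.float64(50.5), 5.5), (np.float64(50.75), 5.2), (np.float64(52.0), 3.7), (np.float64(52.25), 4.3)]
('y', -65) [(np.float64(-64.5), 5.1), (np.float64(-64.75), 5.2), (np.float64(-66.25), 5.4), (np.float64(-66.25), 5.2)]
('y', 65) [(np.float64(68.0), 6.6), (np.float64(67.75), 6.2), (np.float64(66.75), 4.3), (np.float64(66.5), 5.1)]
```

```bash
python3 - <<'E'
from h import *
from plant import ctrl
o=ctrl.get_obs();print(move(o,[.4809,.0818,.11],-58.2))
E
```

```text
(array([0.001, 0.   , 0.01 ]), array([ 7.77, -0.16, 14.56]))
```

Call:
{"method": "play_rows", "body": {"commands": [[[0,0,0.01,3,-0.1,0,1.5],[0,0,0.01,6,-0.2,2,1.5],[0,0,0.01,7.8,-0.2,5,1.5],[0,0,0.01,7.8,-0.2,8,1.5],[0,0,0.01,7.8,-0.2,11,1.5],[0,0,0.01,7.8,-0.2,13.5,1.5],[0,0,0.01,7.8,-0.2,14.5,1.5],[0,0,0.01,7.8,-0.2,14.5,1.5]]]}}

```text
clock: 18.15
tool_pos: [0.4803, 0.0805, 0.1087]
orientation: [179.7, 0.0, -58.3]
force: [0.2, -0.2, -4.0]
opening: 0.03
gripper_force: 30.0
```

Call:
{"method": "play_rows", "body": {"commands": [[[0,0,0,0,0,0,1.5],[0,0,0,0,0,0,1.5],[0,0,0,0,0,0,1.5]]]}}

```text
clock: 18.4
tool_pos: [0.4832, 0.0829, 0.1125]
orientation: [-179.8, -0.0, -58.1]
force: [-0.1, 0.3, -4.1]
opening: 0.0293
gripper_force: 30.0
```

```bash
python3 - <<'E'
from h import *
from plant import ctrl
o=ctrl.get_obs();print(o['clock'],o['tool_pos'],o['orientation'],o['force'],o['qvel'].round(2),move(o,[.4809,.0818,.085],-58.2))
E
```

```text
18.4 [0.48315708 0.08294538 0.11248358] [-1.79812188e+02 -1.91635506e-02 -5.81360004e+01] [-0.07197373  0.27692873 -4.14053698] [ 0.18 -0.05 -0.49 -0.16  0.28 -0.01] (array([-0.003, -0.   ,  0.001]), array([-0.02,  0.26,  2.75]))
```

Call:
{"method": "play_rows", "body": {"commands": [[[0,0,0,0,0.1,1,1.5],[0,0,0,0,0.2,1.7,1.5],[0,0,0,0,0.2,2.2,1.5],[0,0,0,0,0.2,2.2,1.5],[0,0,0,0,0.2,2.2,1.5],[0,0,0,0,0.2,2.2,1.5],[0,0,0,0,0.2,2.2,1.5]]]}}

```text
clock: 18.98
tool_pos: [0.4805, 0.0815, 0.0888]
orientation: [-180.0, -0.0, -58.1]
force: [-0.1, -1.1, -4.4]
opening: 0.0299
gripper_force: 30.0
```

```bash
python3 - <<'E'
from h import *
from plant import ctrl
for i in range(3):
    o=ctrl.get_obs();print(o['clock'],o['tool_pos'],o['orientation'],o['force'][2],move(o,[.4809,.0818,.08],-58.2));ctrl.snapshot('wrist')
E
```

```text
18.9833 [0.48049425 0.08148147 0.08884554] [-1.79980083e+02 -7.69479859e-03 -5.81359850e+01] -4.433096934201995 (array([-0.   , -0.   ,  0.001]), array([-0.01, -0.05,  0.88]))
19.0333 [0.48046953 0.08151031 0.08885329] [-1.79975043e+02 -4.25548664e-03 -5.81368010e+01] -4.3292841452473 (array([-0.   , -0.   ,  0.001]), array([-0.  , -0.05,  0.89]))
19.0833 [0.48042728 0.08149152 0.08886171] [-1.79975495e+02 -1.80395986e-03 -5.81391288e+01] -3.7865793177418516 (array([-0.   , -0.   ,  0.001]), array([-0.  , -0.06,  0.89]))
```

Call:
{"method": "play_rows", "body": {"commands": [[[0,0,0,0,-0.05,0.4,1.5],[0,0,0,0,-0.05,0.7,1.5],[0,0,0,0,-0.05,0.9,1.5],[0,0,0,0,-0.05,1.1,1.5],[0,0,0,0,-0.05,1.2,1.5],[0,0,0,0,-0.05,1.2,1.5],[0,0,0,0,-0.05,1.2,1.5]]]}}

```text
clock: 19.72
tool_pos: [0.4806, 0.0816, 0.0766]
orientation: [180.0, -0.0, -58.1]
force: [-0.1, -0.4, -4.5]
opening: 0.0301
gripper_force: 30.0
```

Call:
{"method": "play_rows", "body": {"commands": [[[0,0,0,0,0,0.1,1.5],[0,0,0,0,0,0.2,1.5],[0,0,0,0,0,0.3,1.5],[0,0,0,0,0,0.3,1.5],[0,0,0,0,0,0.3,1.5]]]}}

```text
clock: 20.13
tool_pos: [0.4806, 0.0816, 0.0736]
orientation: [180.0, -0.0, -58.1]
force: [-0.2, -0.2, -3.9]
opening: 0.0299
gripper_force: 30.0
```

Call:
{"method": "play_rows", "body": {"commands": [[[0,0,0,0,0,0.2,1.5],[0,0,0,0,0,0.4,1.5],[0,0,0,0,0,0.6,1.5],[0,0,0,0,0,0.8,1.5],[0,0,0,0,0,0.9,1.5],[0,0,0,0,0,0.9,1.5],[0,0,0,0,0,0.9,1.5]]]}}

```text
clock: 20.72
tool_pos: [0.4806, 0.0816, 0.0645]
orientation: [180.0, -0.0, -58.1]
force: [0.1, 0.2, -4.6]
opening: 0.0295
gripper_force: 30.0
```

Call:
{"method": "play_rows", "body": {"commands": [[[0,0,0,0,0,0.1,1.5],[0,0,0,0,0,0.2,1.5],[0,0,0,0,0,0.25,1.5],[0,0,0,0,0,0.25,1.5],[0,0,0,0,0,0.25,1.5]]]}}

```text
clock: 21.13
tool_pos: [0.4809, 0.0818, 0.0626]
orientation: [-180.0, -0.0, -58.1]
force: [-2.6, 1.1, 3.7]
opening: 0.0301
gripper_force: 30.0
```

Call:
{"method": "play_rows", "body": {"commands": [[[0,0,0,0,0,-0.05,8],[0,0,0,0,0,-0.05,8],[0,0,0,0,0,-0.05,8],[0,0,0,0,0,-0.05,8],[0,0,0,0,0,-0.05,8],[0,0,0,0,0,-0.05,8],[0,0,0,0,0,-0.05,8],[0,0,0,0,0,-0.05,8]]]}}

```text
clock: 21.8
tool_pos: [0.4807, 0.0816, 0.0626]
orientation: [180.0, -0.0, -58.1]
force: [0.7, 0.4, 0.7]
opening: 0.0771
gripper_force: 0.0
```

Call:
{"method": "play_rows", "body": {"commands": [[[0,0,0,0,0,-3,8],[0,0,0,0,0,-6,8],[0,0,0,0,0,-10,8],[0,0,0,-3,0,-14,4],[0,0,0,-6,0,-17,0],[0,0,0,-8,0,-17,0],[0,0,0,-8,0,-17,0],[0,0,0,-8,0,-17,0]]]}}

```text
clock: 22.47
tool_pos: [0.4381, 0.1507, 0.2334]
orientation: [-179.9, 0.0, -58.0]
force: [-0.4, -0.4, -0.4]
opening: 0.0521
gripper_force: 0.0
```

```bash
python3 - <<'E'
from h import *
from plant import ctrl
o=ctrl.get_obs();p=ctrl.snapshot('wrist');t=ctrl.snapshot('scene');pickle.dump((o,p,t),open('w11.pkl','wb'))
print(o['clock'],o['tool_pos'],o['orientation'],o['opening'],o['qvel'].round(1))
for n in('stamp','stamp_top','brush'):print(n,[(d['bbox'],round(d['conf'],2)) for d in ctrl.find_in(p,n)[:2]],[(d['bbox'],round(d['conf'],2)) for d in ctrl.find_in(t,n)[:3]])
J=np.array([.4802,.0829]);a=np.radians(31.8);x=np.array([np.cos(a),np.sin(a)]);y=np.array([-x[1],x[0]])
for z in(.110,.128):
    q=np.array([proj(p,(*(J+sx*.015*x+sy*.030*y),z),o) for sx in(-1,1) for sy in(-1,1)]);print(z,'head corners pred',q.round(1).tolist())
    q2=np.array([proj(t,(*(J+sx*.015*x+sy*.030*y),z)) for sx in(-1,1) for sy in(-1,1)]);print(q2.min(0),q2.max(0))
# segment: dark/grey low-saturation top pad: print rect of dark blob near predicted
g=cv2.cvtColor(p['color'],cv2.COLOR_RGB2GRAY);u=proj(p,(*J,.11),o).astype(int);print(u)
m=np.zeros_like(g);w=45;m[max(u[1]-w,0):u[1]+w,u[0]-w:u[0]+w]=(g[max(u[1]-w,0):u[1]+w,u[0]-w:u[0]+w]<75)
cs,_=cv2.findContours(m,cv2.RETR_EXTERNAL,cv2.CHAIN_APPROX_NONE)
for c in sorted(cs,key=cv2.contourArea)[-3:]:print(cv2.contourArea(c),cv2.minAreaRect(c))
E
```

```text
22.4667 [0.43807272 0.15067446 0.23339614] [-1.79886784e+02  3.75904078e-02 -5.80056959e+01] 0.05209157171118513 [-2.   1.6 -1.1 -0.1  0.3  0.9]
stamp [([260.4, 82.5, 42.1, 60.8], 0.89), ([294.2, 1.1, 53.7, 20.8], 0.84)] [([312.6, 251.1, 28.9, 51.8], 0.9), ([263.0, 221.4, 27.8, 41.7], 0.78)]
stamp_top [([261.5, 82.6, 35.5, 64.5], 0.82)] [([265.7, 222.3, 25.0, 19.0], 0.7), ([315.6, 252.7, 20.2, 29.1], 0.69)]
brush [([167.0, 179.5, 152.7, 26.0], 0.81)] [([231.3, 215.0, 41.8, 43.2], 0.89), ([263.6, 219.0, 26.0, 39.6], 0.22)]
0.11 head corners pred [[295.8, 81.3], [295.2, 144.2], [263.6, 81.1], [263.6, 144.0]]
[264.40112578 218.68819337] [290.33769468 232.18385069]
0.128 head corners pred [[296.9, 79.2], [296.3, 145.9], [262.8, 79.0], [262.7, 145.7]]
[264.38314432 213.33625992] [290.60663787 226.75964031]
[279 112]
5.5 ((261.5, 114.0), (52.0, 1.0), 90.0)
103.0 ((295.5, 114.5), (53.0, 3.0), 90.0)
891.5 ((278.5, 114.0), (50.0, 19.0), 90.0)
```

```bash
python3 - <<'E'
from h import *
from plant import ctrl
o=ctrl.get_obs();print(move(o,[.480,.0827,.12],-58.2))
E
```

```text
(array([ 0.001, -0.   , -0.   ]), array([ 7.81, -0.05, 11.21]))
```

Call:
{"method": "play_rows", "body": {"commands": [[[0,0,0,3,0,0,0],[0,0,0,6,0,1,0],[0,0,0,7.8,0,3,0],[0,0,0,7.8,0,6,0],[0,0,0,7.8,0,8.5,0],[0,0,0,7.8,0,10,0],[0,0,0,7.8,0,10,0],[0,0,0,7.8,0,10,0]]]}}

```text
clock: 23.53
tool_pos: [0.4795, 0.0827, 0.1322]
orientation: [179.9, -0.0, -58.2]
force: [-0.5, -0.3, 0.7]
opening: 0.0005
gripper_force: 0.0
```

Call:
{"method": "play_rows", "body": {"commands": [[[0,0,0,0,0,0,0],[0,0,0,0,0,0,0],[0,0,0,0,0,0,0],[0,0,0,0,0,0,0]]]}}

```text
clock: 23.87
tool_pos: [0.48, 0.0837, 0.1335]
orientation: [-179.9, -0.0, -58.1]
force: [0.5, 0.3, 0.3]
opening: 0.0004
gripper_force: 0.0
```

```bash
python3 - <<'E'
from h import *
from plant import ctrl
o=ctrl.get_obs();print(o['clock'],o['tool_pos'],o['opening'],o['force'],move(o,[.480,.0827,.10],-58.2))
E
```

```text
23.8667 [0.48004349 0.08366227 0.13354209] 0.00038444043848176885 [0.51615307 0.27958502 0.30317536] (array([-0.002, -0.   ,  0.001]), array([0.08, 0.06, 3.35]))
```

Descending to just above the expected contact, then in small steps.

Call:
{"method": "play_rows", "body": {"commands": [[[0,0,0,0.1,0,1.2,0],[0,0,0,0.1,0,2.2,0],[0,0,0,0.1,0,2.8,0],[0,0,0,0.1,0,3.2,0],[0,0,0,0.1,0,3.5,0],[0,0,0,0.1,0,3.5,0]]]}}

```text
clock: 24.37
tool_pos: [0.4798, 0.0824, 0.0971]
orientation: [179.9, 0.0, -58.1]
force: [0.2, 0.1, 0.8]
opening: 0.0006
gripper_force: 0.0
```

Call:
{"method": "play_rows", "body": {"commands": [[[0,0,0,0,0,0.3,0],[0,0,0,0,0,0.6,0],[0,0,0,0,0,0.9,0],[0,0,0,0,0,0.9,0]]]}}

```text
clock: 24.7
tool_pos: [0.4798, 0.0823, 0.0881]
orientation: [180.0, 0.0, -58.1]
force: [-0.7, -1.1, 0.0]
opening: 0.0003
gripper_force: 0.0
```

Call:
{"method": "play_rows", "body": {"commands": [[[0,0,0,0,0,0.3,0],[0,0,0,0,0,0.5,0],[0,0,0,0,0,0.5,0]]]}}

```text
clock: 24.95
tool_pos: [0.4803, 0.0825, 0.0835]
orientation: [-180.0, -0.0, -58.1]
force: [0.1, 1.3, 3.6]
opening: 0.0004
gripper_force: 1.7
```

Call:
{"method": "play_rows", "body": {"commands": [[[0,0,0,0,0,0.3,0],[0,0,0,0,0,0.6,0],[0,0,0,0,0,0.9,0],[0,0,0,0,0,1.2,0],[0,0,0,0,0,1.4,0],[0,0,0,0,0,1.4,0]]]}}

```text
clock: 25.45
tool_pos: [0.4803, 0.0825, 0.0696]
orientation: [-180.0, -0.0, -58.1]
force: [-1.6, -0.8, 7.3]
opening: -0.0
gripper_force: 3.8
```

Call:
{"method": "play_rows", "body": {"commands": [[[0,0,0,0,0,0.2,0],[0,0,0,0,0,0.35,0],[0,0,0,0,0,0.35,0]]]}}

```text
clock: 25.7
tool_pos: [0.4804, 0.0825, 0.0663]
orientation: [-180.0, -0.0, -58.1]
force: [-1.7, 0.5, 7.4]
opening: 0.0005
gripper_force: 4.2
```

Call:
{"method": "play_rows", "body": {"commands": [[[0,0,0,0,0,0.1,0],[0,0,0,0,0,0.2,0],[0,0,0,0,0,0.2,0]]]}}

```text
clock: 25.95
tool_pos: [0.4804, 0.0825, 0.0644]
orientation: [-180.0, -0.0, -58.1]
force: [-2.8, 0.7, 9.1]
opening: 0.0004
gripper_force: 4.5
```

Call:
{"method": "play_rows", "body": {"commands": [[[0,0,0,0,0,0.1,0],[0,0,0,0,0,0.15,0],[0,0,0,0,0,0.15,0]]]}}

```text
clock: 26.2
tool_pos: [0.4807, 0.0826, 0.0638]
orientation: [-179.9, -0.0, -58.1]
force: [-5.5, -0.2, 17.3]
opening: 0.0005
gripper_force: 8.4
```

Call:
{"method": "play_rows", "body": {"commands": [[[0,0,0,0,0,0.1,0],[0,0,0,0,0,0.15,0],[0,0,0,0,0,0.15,0]]]}}

```text
clock: 26.45
tool_pos: [0.4814, 0.0828, 0.0638]
orientation: [-179.8, -0.1, -58.1]
force: [-9.7, 0.0, 30.3]
opening: 0.0004
gripper_force: 15.4
```

The stop was reached: 20 mm of stroke, then stiff at 30 N. Now letting the head up and retreating.

Call:
{"method": "play_rows", "body": {"commands": [[[0,0,0,0,0,-0.5,0],[0,0,0,0,0,-1.2,0],[0,0,0,0,0,-2,0],[0,0,0,0,0,-3,0],[0,0,0,0,0,-5,0],[0,0,0,0,0,-8,0],[0,0,0,0,0,-12,0],[0,0,0,0,0,-16,0]]]}}

```text
clock: 27.12
tool_pos: [0.4792, 0.082, 0.2221]
orientation: [179.9, 0.0, -58.2]
force: [1.7, 1.4, 0.2]
opening: 0.0006
gripper_force: 0.0
```

Call:
{"method": "play_rows", "body": {"commands": [[[0,0,0,-4,0,0,0],[0,0,0,-8,0,0,0],[0,0,0,-8,0,0,0],[0,0,0,-8,0,0,0],[0,0,0,-8,0,0,0]]]}}

```text
clock: 27.53
tool_pos: [0.4377, 0.1506, 0.221]
orientation: [180.0, -0.0, -58.1]
force: [0.6, -1.0, -0.2]
opening: 0.0004
gripper_force: 0.0
```

```bash
python3 - <<'E'
from h import *
from plant import ctrl
o=ctrl.get_obs();p=ctrl.snapshot('wrist');s=ctrl.snapshot('scene');t=ctrl.snapshot('top')
print(o['clock'],o['tool_pos'],o['orientation'],o['force'])
J=np.array([.4802,.0829]);a=np.radians(31.8);x=np.array([np.cos(a),np.sin(a)]);y=np.array([-x[1],x[0]])
g=cv2.cvtColor(p['color'],cv2.COLOR_RGB2GRAY);u=proj(p,(*J,.11),o).astype(int);print(proj(p,(*J,.11),o))
m=np.zeros_like(g);w=40;sl=np.s_[max(u[1]-w,0):u[1]+w,u[0]-w:u[0]+w];m[sl]=g[sl]<75
c=max(cv2.findContours(m,0,1)[0],key=cv2.contourArea);R_=cv2.minAreaRect(c);print(R_)
for z in (.09,.110,.128):
    q=[proj(p,(*(J+sy*.030*y),z),o) for sy in(-1,1)];print(z,np.linalg.norm(q[0]-q[1]))
# compare old w11 pad size scaled
o2,p2,_=pickle.load(open('w11.pkl','rb'));q=[proj(p2,(*(J+sy*.030*y),.11),o2) for sy in(-1,1)];print('w11 ref',np.linalg.norm(q[0]-q[1]),'pad 50')
P=pickle.load(open('p0.pkl','rb'))
for n in('square_stamp','honey_jar','cereal_jar','timer','stamp','brush'):
    print(n,[(d['bbox'],round(d['conf'],2)) for d in ctrl.find_in(s,n)[:2]],[(d['bbox'],round(d['conf'],2)) for d in ctrl.find_in(t,n)[:2]])
pickle.dump((o,p,s,t),open('w12.pkl','wb'))
E
```

```text
27.5333 [0.43765219 0.15055555 0.22103361] [ 1.79982783e+02 -1.22309743e-03 -5.80672815e+01] [ 0.59841523 -0.98304299 -0.1617218 ]
[278.80800429 112.35635014]
((278.0, 113.5), (53.0, 20.0), 90.0)
0.09 61.41383298575039
0.11 65.52501540821359
0.128 69.72385302433739
w11 ref 62.93321669578055 pad 50
square_stamp [([233.1, 171.4, 19.0, 29.5], 0.84), ([199.8, 195.1, 30.3, 51.9], 0.3)] [([196.5, 215.8, 17.8, 16.2], 0.5)]
honey_jar [([197.2, 194.8, 36.4, 52.0], 0.6)] [([133.4, 241.6, 46.6, 47.6], 0.27)]
cereal_jar [([259.8, 270.5, 43.3, 68.5], 0.96)] [([333.7, 255.6, 29.6, 27.7], 0.83)]
timer [([282.7, 196.5, 20.4, 17.5], 0.72)] [([333.5, 253.6, 29.6, 28.4], 0.64), ([236.4, 183.2, 17.3, 20.6], 0.51)]
stamp [([309.6, 250.9, 31.8, 52.1], 0.79), ([263.2, 221.5, 26.6, 37.7], 0.68)] [([326.8, 215.3, 25.0, 23.6], 0.85), ([296.3, 229.9, 6.1, 11.1], 0.56)]
brush [([233.6, 214.7, 36.3, 40.8], 0.63), ([211.2, 104.4, 23.4, 78.5], 0.51)] []
```

```bash
python3 - <<'E'
from plant import ctrl
print(ctrl.close_job())
E
```

```text
the job is handed in; nothing more can be done
None
```

I stamped the label and handed in the job at about 27.5 s of the 64 s allowed: the brush lies flat on the bare table, and the oblong stamp stands in the window with its head pressed 20 mm to the stop and back up; the other stamp, the jars and the timer were not touched.

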